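# Feel for the rotor's heavy side and hold it at the bottom

### The job

The disc rotor has just been laid in its bench stand: first shut the hinged keeper strap down over its shaft. Then turn the rotor by its pegs and feel which side is heavy (one side of the disc hides extra weight; the stiff bearings let it stay wherever it is left), turn it until the heavy side is straight down, within about 20 degrees, and finish with the gripper still holding the rotor by a peg. Leave the spirit level, tape measure, bolt and screwdriver alone.

Things in the scene. Friction and masses are not known exactly. Their poses are not given: they have to be found in the camera images.
- axle (a point): Point on the rotor's turning axis, mid-disc, 110 mm above the table, fixed to the stand; x axis along the level shaft, z up. Dark steel disc 140 mm across, 20 mm thick. Five bright steel pegs, 72 degrees apart, stick out of its near (-x) face 55 mm from the axis: 12 mm thick, from x = -10 to x = -45 mm, parallel to the shaft. Those near the top can be pinched from above across y.
- rotor (a joint): Rotor angle about x of axle (rad, right-handed: growing, the disc's top goes towards -y). At 0 one peg is straight on top; the pegs tell nothing of the heavy side, which differs each run (over 0.45 rad from straight down at the start). It stays where left: drag 0.39 N m either way. The hidden weight adds or takes at most 0.27 to 0.36 N m, when the heavy side is level with the shaft.
- keeper_hinge (a point): Hinge pin of the steel keeper strap, at x = -90, y = -30 mm from the axle point, 132 mm above the table; fixed to the stand, axes as axle. The strap is 20 mm wide, 6 mm thick and reaches 91 mm from the pin; its last 20 mm is a 14 mm wide tab that overhangs the pillar. Shut, it lies level along +y over the shaft, its mid-plane at the pin's height.
- keeper_tab (a point): Point on the strap's upper face (the face that looks up when it is shut), 70 mm from the hinge pin, where to push; its z axis is the normal of that face, its y axis points along the strap away from the pin.
- keeper (a joint): Keeper strap angle (rad): 0 shut (level), grows as it opens, about 1.0 to 1.35 at the start, stop at 1.7. It stays where it is left (drag 0.06 N m); push it over by its upper face, from the -y side towards +y and down.
- spirit_level: Small spirit level, 24 x 226 x 41 mm, lying on the table; leave alone. Origin at the centre of its underside.
- tape_measure: Yellow tape measure, 35 x 89 x 63 mm; leave alone. Origin at the centre of its underside.
- hex_bolt: Steel bolt, 60 mm long; leave alone. Origin at the centre of its underside.
- screwdriver: Screwdriver, 175 mm long; leave alone. Origin at the centre of its underside.
- stand: Fixed grey bench stand; place and yaw vary. Origin under the disc's middle, on the table, axes as axle. Base plate 250 x 130 mm, 12 mm thick, 28 mm under the disc. Two bearing pillars at x = -90 and +90 mm, 22 mm thick in x, 72 mm wide in y, up to 130 mm high. The 16 mm shaft ends at x = -115 and +115 mm; the disc's hub has 18 mm radius, to x = -22 and +22 mm.

How it is judged:
On the way, in this order (a step that is already met when the one before it is completed fails the run):
1. the keeper strap is shut over the shaft (value of joint keeper below 0.12 rad), for 0.2 s.
2. the rotor is gripped with its heavy side at the bottom (slug_c0 is the hidden weight, 46 mm from the axis) (height (world z) of slug_c0 below 0.0668 m and contact force between the fingers and rotor above 2 N and velocity of joint rotor between -0.1 and 0.1 rad/s), for 0.3 s.
At the end, for the whole second after the job is handed in: The keeper is shut (under 0.12 rad), the heavy side is within 0.35 rad (20 degrees) of straight down, the rotor is at rest (under 0.1 rad/s) and the fingers still hold it with more than 2 N (all of step 2 and value of joint keeper below 0.12 rad); the arm keeps its last pose, push and grip.
It fails at once if the spirit level is disturbed (moved over 30 mm) (distance of spirit_level from where it was at the start of the episode above 0.03 m).
It fails at once if the tape measure is disturbed (moved over 30 mm) (distance of tape_measure from where it was at the start of the episode above 0.03 m).
It fails at once if the bolt is disturbed (moved over 30 mm) (distance of hex_bolt from where it was at the start of the episode above 0.03 m).
It fails at once if the screwdriver is disturbed (moved over 30 mm) (distance of screwdriver from where it was at the start of the episode above 0.03 m).
It also fails if it takes over 72 s, if anything falls off the work surface, if the arm or the gripper's body presses on something with over 40 N, if the wrist force passes 120 N, or if a joint passes its speed limit or range.

### The arm

A 6-joint arm with a two-finger parallel gripper is mounted at the origin on the work surface; the furniture and walls round the work are solid. World frame = base frame: x ahead of the robot, y to its left, z up, the work surface at z = 0. Lengths are in m, angles in rad, forces in N, time in s.
With the tool pointing down it reaches from about 0.35 to 0.975 m from the base axis. Payload 4.9 kg.
Tool frame: the origin (TCP) lies midway between the tips of the shut fingers; the grasp point (between the pads) lies 19 mm behind it (manip.pinch_z is the distance from the TCP to the grasp point, in m); z points along the fingers, y is the direction in which the jaws open and shut (so a half turn about z gives the same grasp; the last joint's range is limited). The gripper opens to 85 mm and grips with 20 to 120 N. Pads are 22 mm wide; open, the fingers measure 114 mm over their backs; the gripper's body (76 mm by 85 mm) begins 54 mm behind the grasp point. The pads swing forward as they close: fully open they stand 13 mm farther back than shut.
Start: joints at [1.205, 0.053, 1.613, -0, 1.476, -0.119], TCP at [0.153, 0.606, 0.231] pointing down, gripper open.
Joint ranges: [-3.01, 3.01], [-1.01, 2.22], [0.06, 2.58], [-1.02, 4.17], [0.09, 2.62], [-3.14, 3.14]. Speed limits (rad/s): [2.57, 2.57, 3.14, 3.14, 3.14, 3.14].

### API

Orientations are given as a unit quaternion [w, x, y, z].
In Python, from plant import manip gives the robot as it stands.
- The arm moves only by the tool drive_tool, never from a script. Its argument "commands" is text: rows parted by semicolons, each of 5 numbers parted by spaces: the finger opening in mm, from 0 to 85.4, then the shift along the tool's x, y, z in units of 30 mm (1.0 is 30 mm), then the turn about the tool's z in degrees. A call has exactly 8 rows; each row shifts and turns the commanded pose from where the row before left it, along the tool's axes as they then stand; what a row does not reach is not made up. A row lasts 1/8 s, in which the tool goes at most 62.5 mm and 10.7 degrees, less where a joint would pass 70% of its speed; a pose out of reach is approached as far as the arm can. A call is refused whole if a number of a shift passes 1 or a number of a turn 10.7, either way. A call with a gripper value outside its range is refused whole. The fingers move at their own pace and stop on an object; the grip force is fixed at half the most. Time passes only in rows, so rows that do not move let the fingers close, or fill a call up. It gives the time, the measured TCP pose, the force and the opening at its end, in the units of the state.
- manip.state(): the state, without advancing time (a new reading comes with each control period).
- manip.grab_frame(name): name is "scene" or "side" or "wrist"; returns the picture (480x640x3 uint8, red, green, blue); there is no depth.
- manip.camera_params(name): a dict with "fx", "fy", "cx", "cy" (pixels), "xyz" and "orientation" of the camera in the world. Camera axes: x right, y down, z forward; pixel columns grow to the right and rows downward; lengths in m; the calibration is good to about 2 mm. The wrist camera is an equidistant fisheye: a pixel r from the principal point sees the ray r / f radians off the axis. A picture is of the moment at which its call begins: read the wrist's pose just before it. camera_params takes no time and is no camera call; for the wrist camera it gives the pose at the moment of the call.
- manip.job_done(): hands the job in, once; it reports no verdict.
The state is a dict: "time": time; "joint_pos": joint angles; "joint_vel": joint speeds; "joint_efforts": joint torques, N m; "tool_pos": TCP position; "tool_rot": TCP orientation; "contact_force": force on the tool from outside, world axes, zero at the start; "ft_torque": the same for the moment, N m; "gripper_width": opening from 0.0 (shut) to 1.0 (fully open).
Only numpy, scipy, OpenCV 4.12 (cv2) and the standard library are available. Lean on these libraries where they do the work, as an engineer would, in place of code of your own. Each camera call takes 0.05 s, during which the arm holds its last target. There are 200 camera calls.

## Working session

There is one attempt and no reset: what is moved stays moved. The work goes in short steps, Python scripts to look and compute and a tool call to move; the robot and the scene stay as the last step left them, time stands still between calls to the robot, and variables do not carry over. Pictures are saved under pics/ and viewed, about 8 in all and at most 12, crops included, and the job is handed in when it is done.

Besides the shell and the picture viewer there is one more tool, called after ">>>" as a command line: name --argument value ..., lists and objects as JSON in quotes. drive_tool: Moves the arm, as the interface text tells. Its arguments: {"type":"object","properties":{"commands":{"type":"string"}},"required":["commands"]}

```bash
mkdir -p pics; ls
python3 - <<'E'
from plant import manip
import cv2, numpy as np
s=manip.state();print({k:np.round(v,3).tolist() for k,v in s.items()})
ims=[]
for n in("scene","side"):
    im=manip.grab_frame(n);p=manip.camera_params(n);print(n,p)
    cv2.imwrite(f"pics/{n}0.png",im[:,:,::-1])
im=manip.grab_frame("wrist");print(manip.camera_params("wrist"));cv2.imwrite("pics/wrist0.png",im[:,:,::-1])
E
```

```text
pics
{'time': 0.0, 'joint_pos': [1.205, 0.053, 1.614, 0.0, 1.476, -0.119], 'joint_vel': [-0.001, -0.0, 0.001, -0.001, -0.001, -0.001], 'joint_efforts': [-0.0, -39.367, -37.018, -0.0, 0.007, -0.0], 'tool_pos': [0.152, 0.605, 0.23], 'tool_rot': [-0.0, 0.123, 0.992, -0.001], 'contact_force': [-0.162, -0.371, -0.684], 'ft_torque': [0.015, 0.007, -0.038], 'gripper_width': 1.0}
scene {'fx': 516.0214674566311, 'fy': 516.0214674566311, 'cx': 312.8615300159524, 'cy': 239.61637241887263, 'xyz': array([-0.05342884, -0.83452739,  1.00112524]), 'orientation': array([-0.39391741,  0.87540271, -0.25487747,  0.1163471 ])}
side {'fx': 444.94558379271274, 'fy': 444.94558379271274, 'cx': 315.93792427272814, 'cy': 241.31057398892608, 'xyz': array([ 0.50826746, -1.00847651,  0.67291764]), 'orientation': array([-0.50346511,  0.86385729,  0.01073192, -0.01258123])}
{'fx': 371.64829954431775, 'fy': 371.64829954431775, 'cx': 320.9015027255156, 'cy': 238.4338075700462, 'xyz': array([0.08562069, 0.62249674, 0.37377037]), 'orientation': array([0.10916736, 0.78137154, 0.60871615, 0.08369974])}
```

View pics/scene0.png

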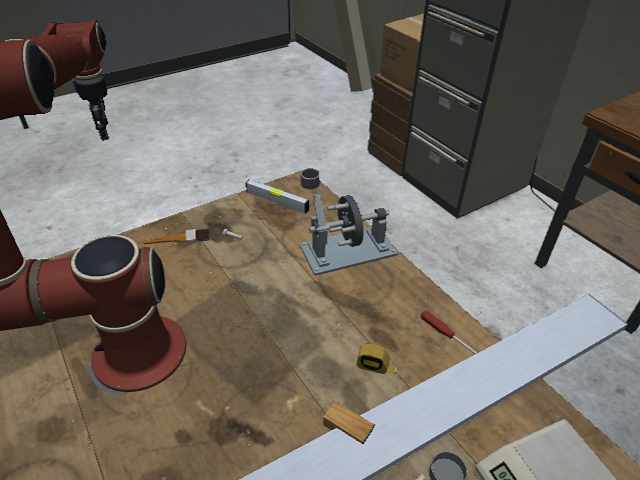

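View pics/side0.png

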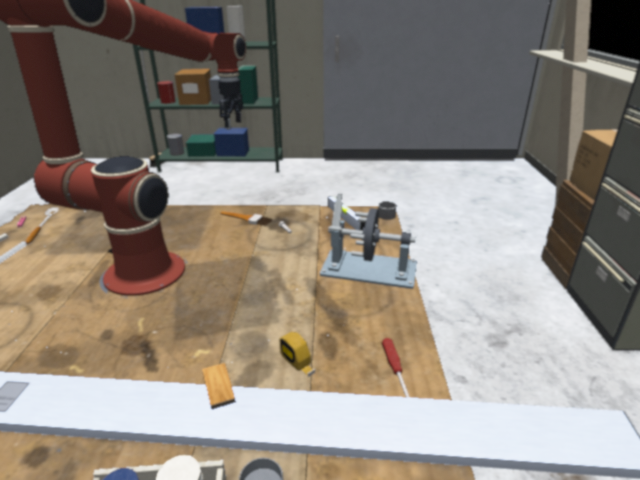

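The scene and side views show the stand near (350,250) and (370,250). The keeper strap stands open on the pillar nearer the robot. Next I'll enlarge that area.

```bash
cat > h.py <<'E'
import numpy as np, cv2
from scipy.spatial.transform import Rotation as R
from plant import manip
def rot(q): return R.from_quat([q[1],q[2],q[3],q[0]])
def ray(p,u,v,fish=False):
    a=np.array([(u-p["cx"])/p["fx"],(v-p["cy"])/p["fy"]])
    if fish:
        t=np.hypot(*a); d=np.r_[np.sin(t)*a/max(t,1e-9),np.cos(t)]
    else: d=np.r_[a,1]
    return np.array(p["xyz"]),rot(p["orientation"]).apply(d/np.linalg.norm(d))
def onz(p,u,v,z,fish=False):
    o,d=ray(p,u,v,fish); return o+d*(z-o[2])/d[2]
def proj(p,X,fish=False):
    c=rot(p["orientation"]).inv().apply(np.array(X)-p["xyz"])
    if fish:
        r=np.hypot(c[0],c[1]);t=np.arctan2(r,c[2]);a=c[:2]/r*t
    else:a=c[:2]/c[2]
    return a*[p["fx"],p["fy"]]+[p["cx"],p["cy"]]
E
python3 - <<'E'
import cv2,numpy as np
a=cv2.imread("pics/scene0.png")[180:280,290:410];b=cv2.imread("pics/side0.png")[185:295,310:430]
a=cv2.resize(a,None,fx=6.6,fy=6.6*0+5,interpolation=cv2.INTER_CUBIC) if 0 else cv2.resize(a,(600,500),interpolation=cv2.INTER_CUBIC)
cv2.imwrite("pics/c0.png",a)
cv2.imwrite("pics/c1.png",cv2.resize(b,(600,550),interpolation=cv2.INTER_CUBIC))
E
```

```text
(no output)
```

View pics/c0.png

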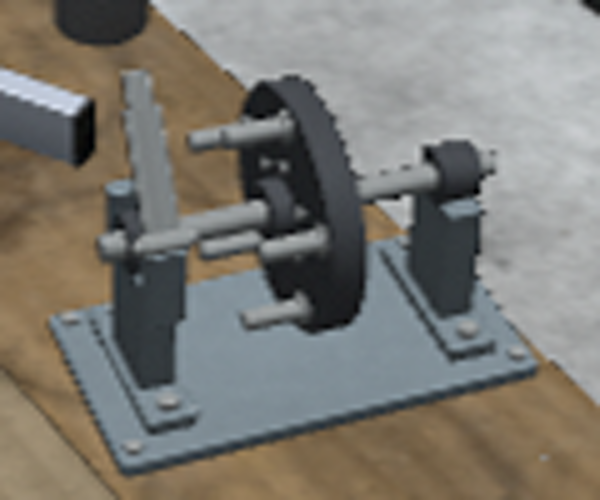

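The crop shows the plate corners at about (50,318), (125,465) and (537,365), and the shaft ends at about (103,245) and (490,160). The strap is up, hinged on the side nearer the camera.

Run:
```python
from h import *
p=manip.camera_params("scene")
f=lambda u,v:(290+u/5,180+v/5)
L,B,Rr=[onz(p,*f(*c),0.012) for c in((50,318),(125,468),(537,368))]
print(L,B,Rr, np.linalg.norm(L-B),np.linalg.norm(Rr-B))
c=(L+Rr)/2; d=Rr-B; print("centre",c,"yaw",np.degrees(np.arctan2(d[1],d[0])))
a=onz(p,*f(105,247),.11);b=onz(p,*f(488,162),.11);d=b-a
print(a,b,(a+b)/2,np.linalg.norm(d),np.degrees(np.arctan2(d[1],d[0])))
```

```text
[0.50999302 0.11170112 0.012     ] [ 0.48100353 -0.01300186  0.012     ] [ 0.71913768 -0.07055301  0.012     ] 0.12802821488865038 0.24498980861269942
centre [0.61456535 0.02057406 0.012     ] yaw -13.586459955194515
[0.50851439 0.05057202 0.11      ] [ 0.72698127 -0.00162612  0.11      ] [0.61774783 0.02447295 0.11      ] 0.22461616518802915 -13.437714207842987
```

View pics/c1.png

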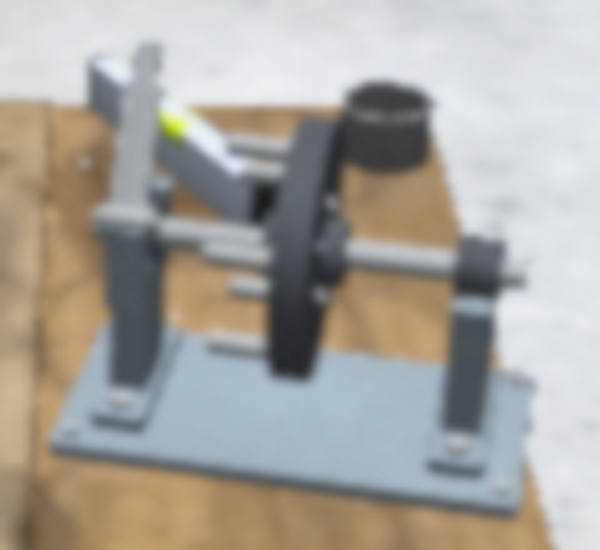

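>>> drive_tool --commands "0 -0.9 -1 -0.3 0;0 -0.9 -1 -0.3 0;0 -0.9 -1 -0.3 0;0 -0.9 -1 -0.3 0;0 -0.9 -1 0 0;0 -0.9 -1 0 0;0 -0.9 -1 0 0;0 -0.9 -1 0 0"

```text
time: 1.15
tool_pos: [0.3038, 0.3193, 0.267]
tool_rot: [-0.0, 0.123, 0.992, -0.0]
contact_force: [0.7, 0.0, -0.1]
gripper_width: -0.001
```

>>> drive_tool --commands "0 -0.9 -1 0 0;0 -0.9 -1 0 0;0 -0.9 -1 0 0;0 -0.9 -1 0 0;0 -0.9 -1 0 0;0 -0.9 -1 0 0;0 -0.9 -1 0 0;0 -0.9 -1 0 0"

```text
time: 2.15
tool_pos: [0.4546, 0.0338, 0.267]
tool_rot: [-0.0, 0.123, 0.992, 0.0]
contact_force: [-0.5, 0.3, 0.7]
gripper_width: -0.002
```

```bash
cat >> h.py <<'E'
C=np.array([.616,.0225,0]); YAW=np.radians(-13.5)
def st(X): # world->stand frame
    return R.from_euler('z',-YAW).apply(np.array(X)-C)
def wd(X): return R.from_euler('z',YAW).apply(X)+C
def show():
    s=manip.state(); r=rot(s["tool_rot"])
    print("t",round(s["time"],2),"TCP stand mm",np.round(1e3*st(s["tool_pos"]),1),"F stand",np.round(R.from_euler('z',-YAW).apply(s["contact_force"]),2),"M",np.round(s["ft_torque"],3),"w",round(s["gripper_width"]*85.4,1),"toolx/z",np.round(R.from_euler('z',-YAW).apply(r.as_matrix().T[[0,2]]),3).tolist())
    return s
E
python3 - <<'E'
from h import *
show()
p=manip.camera_params("wrist");im=manip.grab_frame("wrist");cv2.imwrite("pics/w1.png",im[:,:,::-1])
for X in([-115,0,110],[-90,-30,132],[-80,-36,130],[-90,61,132],[-125,-65,12],[-125,65,12],[125,65,12],[0,0,180]): print(X,proj(p,wd(np.array(X)/1e3),True).round())
E
```

```text
t 2.15 TCP stand mm [-159.6  -26.7  267. ] F stand [-0.56  0.15  0.69] M [-0.033 -0.034 -0.031] w -0.1 toolx/z [[-1.0, 0.011, 0.0], [-0.0, 0.0, -1.0]]
[-115, 0, 110] [353. 270.]
[-90, -30, 132] [318. 307.]
[-80, -36, 130] [312. 317.]
[-90, 61, 132] [425. 305.]
[-125, -65, 12] [287. 231.]
[-125, 65, 12] [403. 230.]
[125, 65, 12] [389. 403.]
[0, 0, 180] [355. 425.]
```

View pics/w1.png

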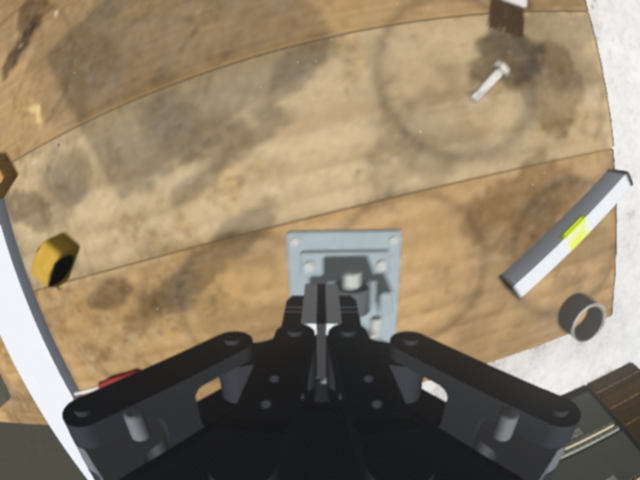

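The wrist view confirms the stand pose: the plate corners appear at (289,231) and (401,230), within 2 px of my prediction. Next I'll go to the -y side of the strap and push it over.

>>> drive_tool --commands "0 -0.5 -0.8 0 0;0 -0.5 -0.8 0 0;0 -0.6 0 0 0;0 -0.6 0 0 0;0 0 0 1 0;0 0 0 1 0;0 0 0 1 0;0 0 0.3 0 0"

```text
time: 3.2
tool_pos: [0.5067, -0.0184, 0.1741]
tool_rot: [-0.003, 0.124, 0.992, 0.0]
contact_force: [-0.2, 1.2, -0.7]
gripper_width: 0.003
```

>>> drive_tool --commands "0 0 0.4 0 0;0 0 0.4 0 0;0 0 0.4 0 0;0 0 0.4 0 0;0 0 0.4 0 0;0 0 0.4 0 0;0 0 0.4 0 0;0 0 0.2 0.2 0"

```text
time: 4.2
tool_pos: [0.5313, 0.0692, 0.1717]
tool_rot: [0.001, 0.123, 0.992, 0.0]
contact_force: [0.7, -1.3, 0.1]
gripper_width: -0.002
```

```bash
python3 -c "
from h import *
show()"
```

```text
t 4.2 TCP stand mm [-93.2  25.6 171.7] F stand [ 0.96 -1.08  0.11] M [-0.154  0.001 -0.004] w -0.2 toolx/z [[-1.0, 0.011, -0.001], [0.001, 0.0, -1.0]]
```

>>> drive_tool --commands "0 0 0.1 0.2 0;0 0 0 0.2 0;0 0 0 0.2 0;0 0 0 0.2 0;0 0 0 0.2 0;0 0 0 0.15 0;0 0 0 0.1 0;0 0 0 0 0"

```text
time: 5.2
tool_pos: [0.5315, 0.0713, 0.1349]
tool_rot: [-0.0, 0.123, 0.992, -0.0]
contact_force: [-4.0, 0.0, 5.9]
gripper_width: 0.001
```

```bash
python3 -c "
from h import *
show()"
```

```text
t 5.2 TCP stand mm [-93.6  27.7 134.9] F stand [-3.84 -0.91  5.86] M [ 0.023  0.61  -0.004] w 0.1 toolx/z [[-1.0, 0.011, 0.001], [-0.001, -0.0, -1.0]]
```

Keeper appears shut, with contact at 135 mm. Next I'll press slightly, retreat upwards, and work out the peg angles from the first scene picture.

>>> drive_tool --commands "0 0 0 0.04 0;0 0 0 0 0;0 0 0 0 0;0 0 0 -0.7 0;0 0.4 0 -0.8 0;20 0.5 0 -0.8 0;20 0.5 0.5 -0.8 0;25 0.5 0.5 -0.8 0"

```text
time: 6.2
tool_pos: [0.4831, 0.1145, 0.2502]
tool_rot: [-0.0, 0.123, 0.992, -0.0]
contact_force: [-0.9, -0.1, -0.1]
gripper_width: 0.292
```

Run:
```python
from h import *
show()
p=manip.camera_params("scene")
for u,v in((192,139),(203,248),(264,250),(247,320)):
    o,d=ray(p,290+u/5,180+v/5); o=st(o);d=R.from_euler('z',-YAW).apply(d)
    q=o+d*(-.045-o[0])/d[0]; y,z=q[1]*1e3,q[2]*1e3-110
    print(np.round(q*1e3),"r",round(np.hypot(y,z)),"ang",round(np.degrees(np.arctan2(-y,z))%360), "mod72",round(np.degrees(np.arctan2(-y,z))%72))
im=manip.grab_frame("scene");c=cv2.resize(im[180:280,290:410,::-1],(720,600),interpolation=cv2.INTER_CUBIC);cv2.imwrite("pics/c2.png",c)
```

```text
t 6.2 TCP stand mm [-150.7   58.4  250.2] F stand [-0.82 -0.25 -0.08] M [-0.002  0.051 -0.025] w 24.9 toolx/z [[-1.0, 0.012, 0.0], [-0.0, -0.0, -1.0]]
[-45.  48. 132.] r 53 ang 294 mod72 6
[-45.  27.  71.] r 47 ang 215 mod72 71
[-45. -58. 138.] r 64 ang 64 mod72 64
[-45. -40.  75.] r 54 ang 131 mod72 59
```

View pics/c2.png

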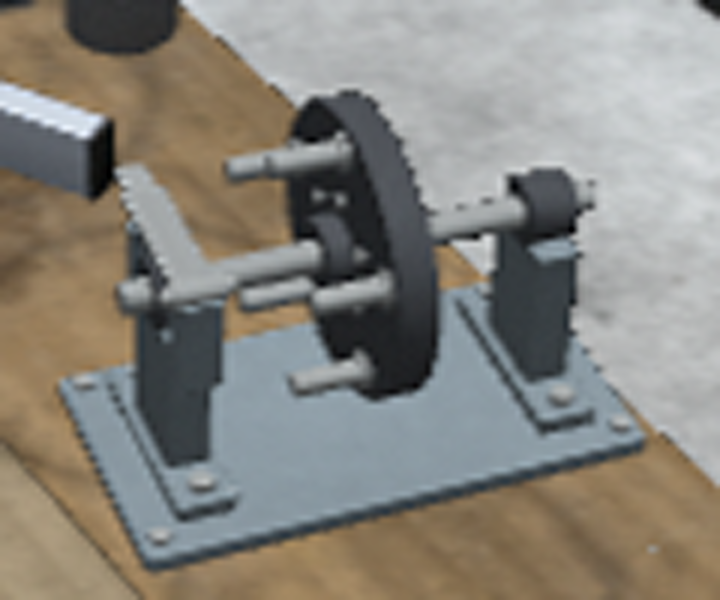

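The strap is now level and shut. The peg tips in the 6x crop are at (232,168), (268,164, overlapped), (245,297), (318,300) and (294,382).

Run:
```python
from h import *
p=manip.camera_params("scene")
for u,v in((232,168),(268,163),(245,297),(318,300),(294,382)):
    o,d=ray(p,290+u/6,180+v/6); o=st(o);d=R.from_euler('z',-YAW).apply(d)
    q=o+d*(-.045-o[0])/d[0]; y,z=q[1]*1e3,q[2]*1e3-110
    print(np.round(q*1e3),"r",round(np.hypot(y,z)),"ang",round(np.degrees(np.arctan2(-y,z))%360), "mod72",round(np.degrees(np.arctan2(-y,z))%72))
s=manip.state();print(s["time"])
p=manip.camera_params("wrist");im=manip.grab_frame("wrist");cv2.imwrite("pics/w2.png",im[:,:,::-1])
for a in range(-9,352,72):
    X=np.array([-45,-55*np.sin(np.radians(a)),110+55*np.cos(np.radians(a))]);print(a,X.round(),proj(p,wd(X/1e3),True).round())
```

```text
[-45.  46. 133.] r 52 ang 296 mod72 8
[-45.   3. 167.] r 58 ang 357 mod72 69
[-45.  25.  73.] r 45 ang 214 mod72 70
[-45. -59. 139.] r 66 ang 64 mod72 64
[-45. -37.  73.] r 52 ang 134 mod72 62
6.25
-9 [-45.   9. 164.] [256. 373.]
63 [-45. -49. 135.] [196. 350.]
135 [-45. -39.  71.] [224. 317.]
207 [-45.  25.  61.] [287. 313.]
279 [-45.  54. 119.] [315. 343.]
351 [-45.   9. 164.] [256. 373.]
```

View pics/w2.png

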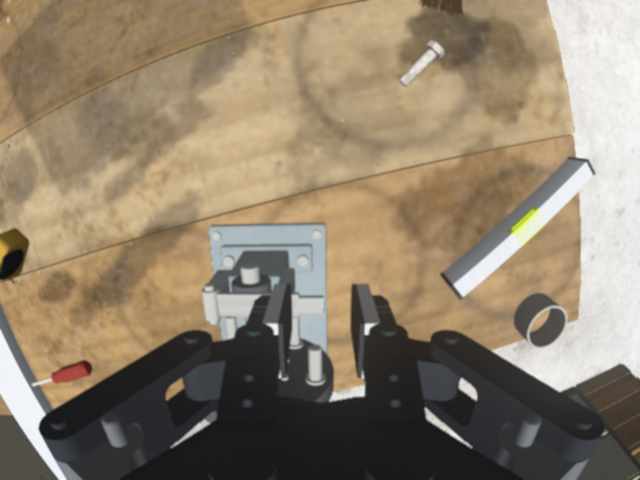

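The wrist view shows the strap shut. Peg tips are visible at about (316,348), (295,322) and (230,322).

Run:
```python
from h import *
p=manip.camera_params("wrist")
for u,v in((316,348),(295,321),(230,321)):
    o,d=ray(p,u,v,True); o=st(o);d=R.from_euler('z',-YAW).apply(d)
    q=o+d*(-.045-o[0])/d[0]; y,z=q[1]*1e3,q[2]*1e3-110
    print(np.round(q*1e3),"r",round(np.hypot(y,z)),"ang",round(np.degrees(np.arctan2(-y,z))%360), "mod72",round(np.degrees(np.arctan2(-y,z))%72))
```

```text
[-45.  54. 128.] r 57 ang 288 mod72 72
[-45.  34.  79.] r 45 ang 228 mod72 12
[-45. -31.  81.] r 42 ang 133 mod72 61
```

>>> drive_tool --commands "34 -1 -0.5 0 0;34 -1 -0.5 0 0;34 -1 -0.5 0 0;34 -1 -0.4 0.3 0;34 0 0 0.8 0;34 0 0 0.9 0;34 0 0 0.9 0;34 0 0 0.6 0"

```text
time: 7.3
tool_pos: [0.5849, 0.0292, 0.1416]
tool_rot: [-0.002, 0.123, 0.992, -0.0]
contact_force: [0.1, 0.3, -0.6]
gripper_width: 0.396
```

Run:
```python
from h import *
show()
p=manip.camera_params("wrist");im=manip.grab_frame("wrist");cv2.imwrite("pics/w3.png",im[:,:,::-1])
```

```text
t 7.3 TCP stand mm [-31.8  -0.8 141.6] F stand [ 0.01  0.36 -0.55] M [-0.024  0.104 -0.05 ] w 33.8 toolx/z [[-1.0, 0.012, 0.003], [-0.003, -0.001, -1.0]]
```

View pics/w3.png

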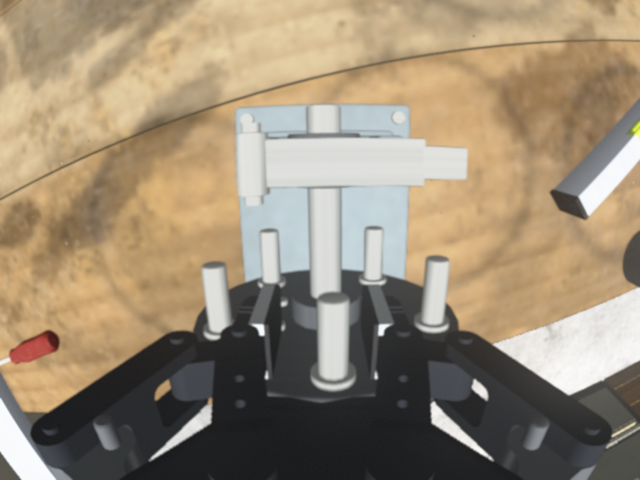

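The close view shows the top peg at (333,300), between the fingers and a little towards +y. The rotor is near -3 degrees and the keeper is shut. I'll cage the peg loosely and push it towards +angle (-y).

>>> drive_tool --commands "15 0 0.08 0 0;15 0 0 0 0;15 0 -0.16 0.01 0;15 0 -0.16 0.02 0;15 0 -0.16 0.03 0;15 0 -0.16 0.05 0;15 0 -0.16 0.06 0;15 0 -0.16 0.08 0"

```text
time: 8.35
tool_pos: [0.5826, 0.0069, 0.1415]
tool_rot: [0.004, 0.123, 0.992, 0.003]
contact_force: [1.5, 10.0, 7.1]
gripper_width: 0.181
```

```bash
python3 -c "
from h import *
show()"
```

```text
t 8.35 TCP stand mm [-28.9 -23.  141.5] F stand [-0.87 10.03  7.07] M [ 1.561 -0.308  0.068] w 15.4 toolx/z [[-1.0, 0.01, -0.007], [0.007, 0.008, -1.0]]
```

>>> drive_tool --commands "15 0 0.16 -0.08 0;15 0 0.16 -0.06 0;15 0 0.16 -0.05 0;15 0 0.16 -0.03 0;15 0 0.16 -0.02 0;15 0 0.16 -0.01 0;15 0 0.16 0 0;15 0 0.16 0 0"

```text
time: 9.35
tool_pos: [0.5887, 0.0419, 0.1442]
tool_rot: [-0.0, 0.123, 0.992, 0.0]
contact_force: [0.3, -1.4, 0.0]
gripper_width: 0.172
```

```bash
python3 -c "
from h import *
show()"
```

```text
t 9.35 TCP stand mm [-31.1  12.5 144.2] F stand [ 0.58 -1.25  0.01] M [-0.155  0.097 -0.052] w 14.7 toolx/z [[-1.0, 0.011, 0.001], [-0.001, 0.0, -1.0]]
```

>>> drive_tool --commands "15 0 0.16 0.01 0;15 0 0.16 0.02 0;15 0 0.16 0.04 0;15 0 0.16 0.05 0;15 0 0.16 0.07 0;15 0 0.1 0.06 0;15 0 0.1 0.06 0;15 0 0.1 0.06 0"

```text
time: 10.35
tool_pos: [0.5964, 0.0724, 0.1325]
tool_rot: [-0.001, 0.123, 0.992, -0.001]
contact_force: [-1.2, -6.5, -4.2]
gripper_width: 0.179
```

```bash
python3 -c "
from h import *
show()"
```

```text
t 10.35 TCP stand mm [-30.7  44.  132.5] F stand [ 0.35 -6.61 -4.23] M [-1.107  0.202  0.018] w 15.3 toolx/z [[-1.0, 0.011, 0.001], [-0.001, -0.003, -1.0]]
```

So far the gravity torque fits G of about -0.23, -0.32 and -0.31 N m at rotor angles of +23, -12 and -50 deg. That puts the heavy side at about a-59 deg from the top, so the target is a of about -121 deg. The next peg is at about +22 deg now; I'll regrasp there and drag it to about -50.

>>> drive_tool --commands "34 0 0 0 0;34 0 0 -0.8 0;34 0 0 -0.8 0;34 0 -0.7 0 0;34 0 -0.7 0 0;34 0 -0.75 0 0;34 0 0 0.6 0;34 0 0 0.65 0"

```text
time: 11.35
tool_pos: [0.5804, 0.0104, 0.1417]
tool_rot: [-0.001, 0.124, 0.992, 0.0]
contact_force: [0.1, -0.5, -0.3]
gripper_width: 0.402
```

Run:
```python
from h import *
show()
p=manip.camera_params("wrist");im=manip.grab_frame("wrist");cv2.imwrite("pics/w4.png",im[200:,:,::-1])
```

```text
t 11.35 TCP stand mm [-31.8 -20.  141.7] F stand [ 0.21 -0.43 -0.26] M [ 0.004 -0.02   0.012] w 34.3 toolx/z [[-1.0, 0.012, 0.002], [-0.002, 0.0, -1.0]]
```

View pics/w4.png

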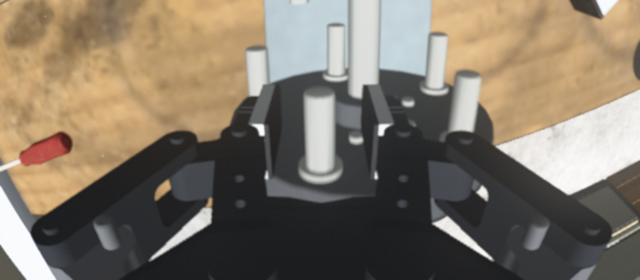

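The peg is at about (319,100) in the crop, centred between the fingers.

>>> drive_tool --commands "15 0 0.0 0 0;15 0 0.16 -0.05 0;15 0 0.16 -0.03 0;15 0 0.16 -0.02 0;15 0 0.16 -0.01 0;15 0 0.16 -0.01 0;15 0 0.16 0 0;15 0 0.16 0.01 0"

```text
time: 12.4
tool_pos: [0.5899, 0.0434, 0.1477]
tool_rot: [0.001, 0.123, 0.992, -0.0]
contact_force: [0.6, -3.9, 3.2]
gripper_width: 0.176
```

```bash
python3 -c "
from h import *
show()"
```

```text
t 12.4 TCP stand mm [-30.2  14.3 147.7] F stand [ 1.48 -3.66  3.16] M [-0.702  0.018  0.015] w 15.0 toolx/z [[-1.0, 0.011, -0.001], [0.001, -0.0, -1.0]]
```

>>> drive_tool --commands "15 0 0.13 0.03 0;15 0 0.13 0.03 0;15 0 0.13 0.04 0;15 0 0.13 0.05 0;15 0 0.13 0.06 0;15 0 0.12 0.06 0;15 0 0.12 0.07 0;15 0 0.1 0.07 0"

```text
time: 13.4
tool_pos: [0.5963, 0.0712, 0.1345]
tool_rot: [-0.001, 0.123, 0.992, -0.001]
contact_force: [-0.9, -9.1, 3.3]
gripper_width: 0.173
```

```bash
python3 -c "
from h import *
show()"
```

```text
t 13.4 TCP stand mm [-30.6  42.8 134.5] F stand [ 1.3  -9.08  3.33] M [-1.404  0.253  0.135] w 14.8 toolx/z [[-1.0, 0.011, 0.001], [-0.001, -0.003, -1.0]]
```

Run:
```python
import numpy as np
a=np.radians([22.8,-11.7,-50.4,-85.5,-120.8]);G=np.array([-.227,-.323,-.313,-.173,.057])
A=np.c_[np.sin(a),np.cos(a)];x,*_=np.linalg.lstsq(A,G,rcond=None)
print(np.hypot(*x),"phi0",np.degrees(np.arctan2(x[1],x[0])),A@x-G)
for d in(-.03,.03):
  B=G+d*np.array([1,-1,-1,-1,-1]);x,*_=np.linalg.lstsq(A,B,rcond=None);print(np.hypot(*x),np.degrees(np.arctan2(x[1],x[0])))
```

```text
0.340725348542902 phi0 -65.81742242002399 [-0.00544989 -0.00967121  0.00732709  0.00946657 -0.01773508]
0.3234548915430881 -71.76950144652339
0.3612998223946527 -60.49071254714912
```

The fit gives P = 0.34 N m and the target at a of about -114 deg; the rotor is now at about -121. As a check I'll push in the opposite direction to about -102.

>>> drive_tool --commands "15 0 -0.09 -0.06 0;15 0 -0.09 -0.06 0;15 0 -0.09 -0.06 0;15 0 -0.09 -0.05 0;15 0 -0.09 -0.05 0;15 0 -0.09 -0.04 0;15 0 -0.09 -0.04 0;15 0 -0.09 -0.04 0"

```text
time: 14.4
tool_pos: [0.5921, 0.056, 0.1489]
tool_rot: [0.001, 0.122, 0.992, 0.005]
contact_force: [-1.2, 13.9, 7.1]
gripper_width: 0.175
```

```bash
python3 -c "
from h import *
s=show();f=-R.from_euler('z',-YAW).apply(s['contact_force'])
y,z=[1e3*v for v in st(s['tool_pos'])[1:]];w=s['gripper_width']*85.4/2
for sg in(1,-1):
  p=y+sg*(w-6);a=np.arcsin(-p/55);c=p+sg*6
  print(sg,'peg y',p,'a',np.degrees(a),'tau',c*f[2]-55*np.cos(a)*f[1])
"
```

```text
t 14.4 TCP stand mm [-31.1  27.  148.9] F stand [-4.42 13.21  7.1 ] M [2.361 0.177 0.06 ] w 14.9 toolx/z [[-1.0, 0.01, 0.0], [0.0, 0.01, -1.0]]
1 peg y 28.453860235342773 a -31.154187552668862 tau 377.34142618523396
-1 peg y 25.54187325271986 a -27.671248900626715 tau 504.83012647442825
```

>>> drive_tool --commands "34 0 0 0 0;34 0 0 -0.6 0;34 0 0 -0.6 0;34 0 -0.96 0 0;34 0 -0.96 0 0;34 0 0 0.8 0;34 0 0 0.8 0;34 0 0 0.04 0"

```text
time: 15.4
tool_pos: [0.5764, -0.0048, 0.133]
tool_rot: [-0.001, 0.123, 0.992, -0.0]
contact_force: [0.5, -0.8, -0.2]
gripper_width: 0.397
```

```bash
cat >> h.py <<'E'
def tq():
    s=show();f=-R.from_euler('z',-YAW).apply(s['contact_force'])
    y=1e3*st(s['tool_pos'])[1];w=s['gripper_width']*85.4/2
    sg=-np.sign(f[1]); p=y+sg*(w-6);a=np.arcsin(-p/55);t=(p+sg*6)*f[2]-55*np.cos(a)*f[1]
    print('peg y',p.round(1),'a',np.degrees(a).round(1),'tau',t.round(),'G',(sg*390-t).round())
E
python3 - <<'E'
from h import *
show()
im=manip.grab_frame("wrist");cv2.imwrite("pics/w5.png",im[200:,:,::-1])
E
```

```text
t 15.4 TCP stand mm [-32.1 -35.8 133. ] F stand [ 0.68 -0.71 -0.23] M [ 0.015  0.005 -0.025] w 33.9 toolx/z [[-1.0, 0.012, 0.003], [-0.003, -0.0, -1.0]]
```

View pics/w5.png

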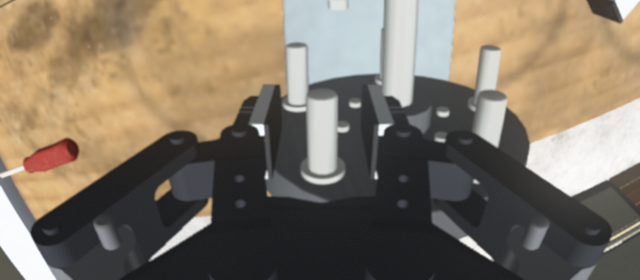

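The peg is centred at about (321,100). I'll drag it over the top and measure in both directions there, where the geometry is best.

>>> drive_tool --commands "15 0 0 0 0;15 0 0.2 -0.12 0;15 0 0.2 -0.1 0;15 0 0.2 -0.08 0;15 0 0.2 -0.06 0;15 0 0.2 -0.04 0;15 0 0.2 -0.02 0;15 0 0.2 0 0"

```text
time: 16.45
tool_pos: [0.5893, 0.033, 0.1504]
tool_rot: [0.002, 0.123, 0.992, -0.004]
contact_force: [-3.1, -10.9, 6.8]
gripper_width: 0.18
```

```bash
python3 -c "
from h import *
tq()"
```

```text
t 16.45 TCP stand mm [-28.4   4.  150.4] F stand [ -0.51 -11.33   6.79] M [-1.731  0.504 -0.007] w 15.4 toolx/z [[-1.0, 0.011, -0.006], [0.006, -0.007, -1.0]]
peg y 2.3 a -2.4 tau -597.0 G 207.0
```

>>> drive_tool --commands "15 0 -0.09 0 0;15 0 -0.09 0 0;15 0 -0.09 0 0;15 0 -0.09 0 0;15 0 -0.09 0 0;15 0 -0.09 0 0;15 0 -0.09 0 0;15 0 -0.09 0 0"

```text
time: 17.45
tool_pos: [0.5826, 0.0151, 0.1462]
tool_rot: [0.0, 0.123, 0.992, 0.0]
contact_force: [4.5, 4.0, 0.1]
gripper_width: 0.175
```

```bash
python3 -c "
from h import *
tq()"
```

```text
t 17.45 TCP stand mm [-30.7 -15.  146.2] F stand [3.41 4.91 0.14] M [ 0.724 -0.64  -0.018] w 15.0 toolx/z [[-1.0, 0.011, -0.001], [0.001, 0.001, -1.0]]
peg y -13.5 a 14.2 tau 263.0 G 127.0
```

Run:
```python
import numpy as np
a=np.radians([22.8,-11.7,-50.4,-85.5,-120.8,-103.2,-146.4,-129.8]);G=np.array([-.227,-.323,-.313,-.173,.057,.013,.207,.127]);s=np.array([1,-1,-1,-1,-1,1,-1,1])
for A in(np.c_[np.sin(a),np.cos(a)],np.c_[np.sin(a),np.cos(a),s]):
  x,*_=np.linalg.lstsq(A,G,rcond=None)
  print(np.hypot(*x[:2]),"target a",-180-np.degrees(np.arctan2(x[1],x[0])),x,(A@x-G).round(3))
```

```text
0.33977199872556774 target a -109.81717339928177 [ 0.11518947 -0.31965043] [-0.023 -0.013  0.02   0.033  0.008 -0.052 -0.005 -0.011]
0.3317991168036839 target a -108.45247325108924 [ 0.10502036 -0.31474017  0.01894995] [-0.004 -0.025  0.013  0.025 -0.005 -0.024 -0.022  0.013]
```

Target a is about -110 deg, so this peg goes to +34 deg, and then I'll pinch it.

>>> drive_tool --commands "15 0 -0.1 0.03 0;15 0 -0.1 0.04 0;15 0 -0.1 0.05 0;15 0 -0.1 0.06 0;15 0 -0.1 0.07 0;15 0 -0.1 0.07 0;0 0 0 0 0;0 0 0 0 0"

```text
time: 18.45
tool_pos: [0.5781, -0.0019, 0.1364]
tool_rot: [0.0, 0.123, 0.992, 0.001]
contact_force: [3.8, 6.3, 0.5]
gripper_width: 0.114
```

>>> drive_tool --commands "0 0 0 0 0;0 0 0 0 0;0 0 0 0 0;0 0 0 0 0;0 0 0 0 0;0 0 0 0 0;0 0 0 0 0;0 0 0 0 0"

```text
time: 19.45
tool_pos: [0.5781, -0.0019, 0.1364]
tool_rot: [0.0, 0.123, 0.992, 0.001]
contact_force: [2.6, 5.4, 1.1]
gripper_width: 0.118
```

Run:
```python
from h import *
show()
im=manip.grab_frame("wrist");cv2.imwrite("pics/w6.png",im[50:,:,::-1])
```

```text
t 19.45 TCP stand mm [-31.2 -32.6 136.4] F stand [1.26 5.84 1.06] M [ 0.915 -0.587  0.142] w 10.1 toolx/z [[-1.0, 0.011, -0.0], [0.0, 0.001, -1.0]]
```

View pics/w6.png

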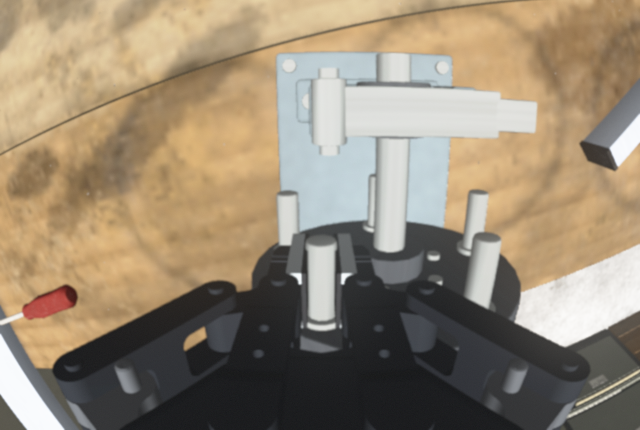

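The peg at (321,275) is pinched and the keeper is level and shut. The peg at y = -32.6 mm gives a rotor angle of about -108 deg, against a target of about -109. I'm handing in.

```bash
python3 -c "
from plant import manip
print(manip.job_done(), manip.state()['time'])"
```

```text
the job is handed in; nothing more can be done
the job is handed in; nothing more can be done
```

I shut the keeper strap, turned the rotor until its heavy side was down by my estimate, and handed the job in with a peg pinched in the gripper. The robot's clock stood at about 19.5 s of the 72 s allowed. The hand-in reports no verdict.

- **Keeper:** I pushed the strap over with the shut fingers and pressed it down lightly. It looks level and shut in the later pictures, including the last one.
- **Heavy side:** I measured the turning torque at 8 rotor angles, pushing in both directions with a loose grip. The fit gave a hidden-weight torque of 0.33–0.34 N m, inside the stated range. It put the heavy side straight down at a rotor angle of about -109°.
- **Final check:** The rotor was left at about -108°. The fingers stopped on the peg at a 10 mm reading and the tool was at rest.
- **Disagreement:** One torque reading, at -103°, differed from the fit by 0.05 N m. Earlier readings alone put the target at -114°. I estimate the final angle is good to about 5–8°, within the 20° allowed.
- **Other objects:** I did not touch the spirit level, tape measure, bolt or screwdriver.

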